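# Find the sash channel that still grips the feeler

### The job

Only one of the three upright channels in the window-frame block still has a good guide spring; the other two are worn. Take the feeler from the tool stand, slide its blade down the channels to find the one where it drags firmly, and leave it standing upright there, let go, pushed in just until you feel ten to twelve newtons of drag. Press gently, never harder than fifteen newtons, and do not shift the other things on the bench.

Things in the scene. Friction and masses are not known exactly. Their poses are not given: they have to be found in the camera images.
- feeler_handle (a point): Centre of the feeler's pale wooden handle, 28 (x) x 18 (y) x 44 tall, z up. A flat steel blade 24 wide (x), 6 thick (y) and 85 long points straight down from it; the tip is 107 below this point; about 100 g in all. It stands loosely in the tool stand's pocket, handle centre 117 above the bench. Grip it across the 18 mm.
- feeler_tip (a point): Centre of the bottom (rounded) edge of the feeler's blade, 107 below the handle centre; axes as the handle's. At the start it rests 10 above the bench, 50 down in the stand's pocket.
- stand: Fixed wooden tool stand 110 (x) x 60 (y) x 60 tall, origin under its centre, axes along its sides. The feeler stands in the pocket (28 x 10, 50 deep) at its centre, blade's width along the stand's x. A small awl and a chisel handle stand up at its two ends, 44 from the pocket along x, tops 101 above the bench.
- frame: Fixed wooden block, a piece of window frame, 60 (x) x 144 (y) x 90 tall, origin under its centre, z up. Three upright channels in a row along y, 45 apart, each 32 long (x) and 9 wide (y), open down to the bench; the top 8 mm flare to 15 wide. Each channel's -y wall is plain; from the +y wall comes a sprung brass shoe that the blade pushes back. All look alike.
- channel_left (a point): centre of the mouth of the left (+y) channel, on the frame's top face; axes as the frame's. In every channel the shoe is a ramp that begins somewhere 12 to 36 below the mouth (different each time) and comes out 1 mm for every 2 mm down.
- channel_middle (a point): centre of the mouth of the middle channel, on the frame's top face; axes as the frame's. In the good channel drag begins 3 to 7 mm below the ramp's top and rises about 3 N per mm, so go slowly; the shoe then holds the blade when let go, less if the blade was held off the plain -y wall.
- channel_right (a point): centre of the mouth of the right (-y) channel, on the frame's top face; axes as the frame's. In the two worn channels the drag stays under 2.5 N, even 60 mm down.
- glue_bottle: Bystander: white plastic glue bottle, 60 across, 170 tall
- screw_jar: Bystander: glass jar with steel cap, 64 across, 80 tall
- screwdriver: Bystander: screwdriver lying on the bench, about 200 long
- hammer: Bystander: hammer lying on the bench, about 300 long
- wedge: Bystander: wooden block 70 x 35 x 20
- mug: Bystander: blue mug, 80 across, 90 tall
Mind the look-alikes: they are no part of the job. Of the things that look like the part that bears feeler_handle, the smaller one is meant. What is shaped like the frame but pink is not meant.

How it is judged:
On the way, in this order (a step that is already met when the one before it is completed fails the run):
1. the feeler is lifted out of the stand (height (world z) of feeler_tip above 0.075 m), for 0.1 s.
2. its blade is at least 10 mm down one of the channels (x of feeler_tip in the frame of frame between -0.02 and 0.02 m and y of feeler_tip in the frame of frame between -0.06 and 0.06 m and z of feeler_tip in the frame of frame below 0.08 m), for 0.1 s.
At the end, for the whole second after the job is handed in: The feeler stands upright (within 0.15 rad) and at rest in the good channel, its tip 10 to 60 mm below the frame's top, and is gripped there: it presses on the frame with 3 to 10.5 N (all of step 2 and z of feeler_tip in the frame of frame above 0.03 m and contact force between feeler and frame between 3 and 10.5 N and angle between feeler_tip's own z axis and vertical below 0.15 rad and linear speed of feeler below 0.01 m/s); the robot touches nothing.
It fails at once if the feeler is forced: it presses on the frame with more than 10.5 N (a downward push of 17 N or more) (contact force between feeler and frame above 10.5 N).
It fails at once if a bystander is shifted by more than 25 mm (distance of any of glue_bottle, screw_jar, screwdriver, hammer, wedge, mug from where it was at the start of the episode above 0.025 m).
It also fails if it takes over 72 s, if anything falls off the work surface, if the arm or the gripper's body presses on something with over 40 N, if the wrist force passes 120 N, or if a joint passes its speed limit or range.

### The arm

A 7-joint arm with a two-finger parallel gripper is mounted at the origin on the work surface. World frame = base frame: x ahead of the robot, y to its left, z up, the work surface at z = 0. Lengths are in m, angles in rad, forces in N, time in s.
With the tool pointing down it reaches from about 0.35 to 0.9 m from the base axis. Payload 19.9 kg.
Tool frame: the origin (TCP) lies between the finger pads; the fingertips stand 19 mm ahead of it and the grasp point (between the pads) is the TCP; z points along the fingers, y is the line along which they close (so a half turn about z gives the same grasp; the last joint's range is limited). The gripper opens to 94 mm and grips with 3 to 60 N. Pads are 16 mm wide; open, the fingers measure 119 mm over their backs; the gripper's body (75 mm by 177 mm) begins 78 mm behind the grasp point.
Start: joints at [-1.339, 0.417, -0.01, 1.614, 0.005, 1.111, -0.053], TCP at [0.169, 0.602, 0.224] pointing down, gripper open.
Joint ranges: [-2.81, 2.81], [-0.39, 2.02], [-1.27, 1.25], [0.06, 2.57], [-1.19, 4.33], [0.19, 2], [-2.82, 2.82]. Speed limits (rad/s): [1.89, 1.89, 2.39, 2.39, 3.01, 3.01, 3.01].

### API

Orientations are given as a 3x3 rotation matrix whose columns are the frame's x, y, z axes.
In Python, from rig import robot gives the robot as it stands. Calls block until the motion is done:
- robot.move_ptp(position, orientation): joint-space move of the TCP to a pose.
- robot.move_linear(position, velocity=0.15, frame=None, threshold=None): straight line of the TCP; frame=None keeps the orientation; velocity is the mean speed in m/s. With threshold (N) it stops when the force on the tool has changed by that much, and returns True; else False.
- robot.goto_joints(angles): joint-space move.
- robot.gripper_to(opening): finger opening in m; the grip force is fixed at half the most; returns when the fingers have stopped.
- robot.pause(seconds).
- robot.ik(position, orientation): joint angles nearest the present ones, or None.
- robot.get_state(): the state.
- robot.grab_frame(name): name is "side" or "top"; returns the picture (420x560x3 uint8, red, green, blue); there is no depth.
- robot.camera_info(name): a dict with "fx", "fy", "cx", "cy" (pixels), "rvec" (rotation vector, rad) and "tvec" (3), from world to camera coordinates, as OpenCV has them. Camera axes: x right, y down, z forward; pixel columns grow to the right and rows downward; lengths in m; the calibration is good to about 2 mm. A picture is of the moment at which its call begins. camera_info takes no time and is no camera call.
A pose or a line that the arm cannot do raises robot.PlanningError and nothing moves.
- robot.sign_off(): hands the job in; it is judged then, once.
The state is a dict: "time": time; "qpos": joint angles; "joint_vel": joint speeds; "effort": joint torques, N m; "ee_pos": TCP position; "tool_rot": TCP orientation; "force": force on the tool from outside, world axes, zero at the start; "moment": the same for the moment, N m; "opening": finger opening in m; "grasp_force": force on a finger pad.
Only numpy, scipy, OpenCV 4.12 (cv2) and the standard library are available. Lean on these libraries where they do the work, as an engineer would, in place of code of your own. Each camera call takes 0.05 s, during which the arm holds its last target. There are 200 camera calls.

## Working session

There is one attempt and no reset: what is moved stays moved. The work goes in short steps, each a Python script; the robot and the scene stay as the last script left them, time stands still between calls to the robot, and variables do not carry over. Pictures are saved under pics/ and viewed, at most 10 in all, crops included, and the job is handed in when it is done.

```bash
ls; mkdir -p pics; python3 - <<'E'
from rig import robot
import cv2
for n in("side","top"):
    im=robot.grab_frame(n); cv2.imwrite(f"pics/{n}0.png",im[:,:,::-1]); print(n,robot.camera_info(n))
s=robot.get_state(); print(s["time"],s["ee_pos"],s["tool_rot"],s["opening"],s["force"])
E
```

```text
pics
side {'fx': 384.3064578434849, 'fy': 384.3064578434849, 'cx': 282.85745815853323, 'cy': 217.0553081506487, 'rvec': array([ 2.32852665, -0.60000978,  0.222961  ]), 'tvec': array([-0.43572321,  0.29036208,  0.97872511])}
top {'fx': 445.45702556770107, 'fy': 445.45702556770107, 'cx': 276.85057362097564, 'cy': 207.29070324984775, 'rvec': array([ 2.19504113, -2.18491197,  0.08707456]), 'tvec': array([0.01484705, 0.54942484, 1.28190401])}
0.1 [0.16893159 0.60143393 0.22389003] [[-9.62749082e-01  2.70396324e-01 -1.81888095e-04]
 [ 2.70396365e-01  9.62748538e-01 -1.02876278e-03]
 [-1.03061177e-04 -1.03962230e-03 -9.99999454e-01]] 0.09398023855958483 [-0.4210246  -0.34041139 -0.11690035]
```

View pics/top0.png

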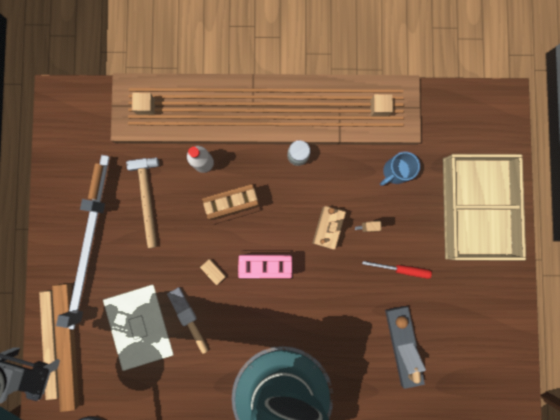

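View pics/side0.png

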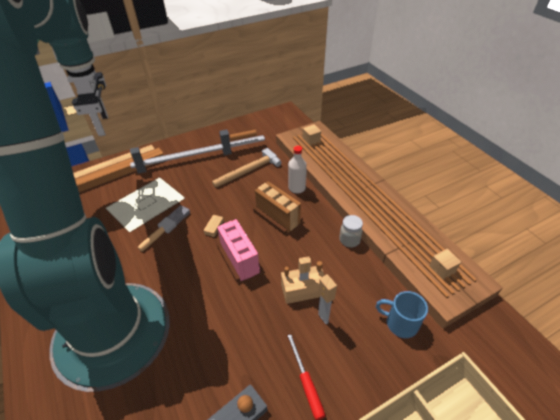

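Top view: the frame candidates are the wooden block at (231,202) and the pink one at (265,266). The pink one is excluded, so the wooden block is meant. The feeler candidates are the one in the stand (~330,227) and a second piece at (371,226). The smaller one, in the stand pocket, should be meant. I'll confirm with an enlarged crop.

```bash
python3 - <<'E'
import cv2,numpy as np
t=cv2.imread("pics/top0.png");s=cv2.imread("pics/side0.png")
a=cv2.resize(t[175:255,195:395],None,fx=4,fy=4,interpolation=cv2.INTER_CUBIC)
b=cv2.resize(s[170:340,240:350],(181,280),interpolation=cv2.INTER_CUBIC)
b1=cv2.resize(s[170:240,240:340],(400,280),interpolation=cv2.INTER_CUBIC)
b2=cv2.resize(s[255:325,270:370],(400,280),interpolation=cv2.INTER_CUBIC)
cv2.imwrite("pics/crop.png",np.vstack([a,np.hstack([b1,b2])]))
E
```

```text
(no output)
```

View pics/crop.png

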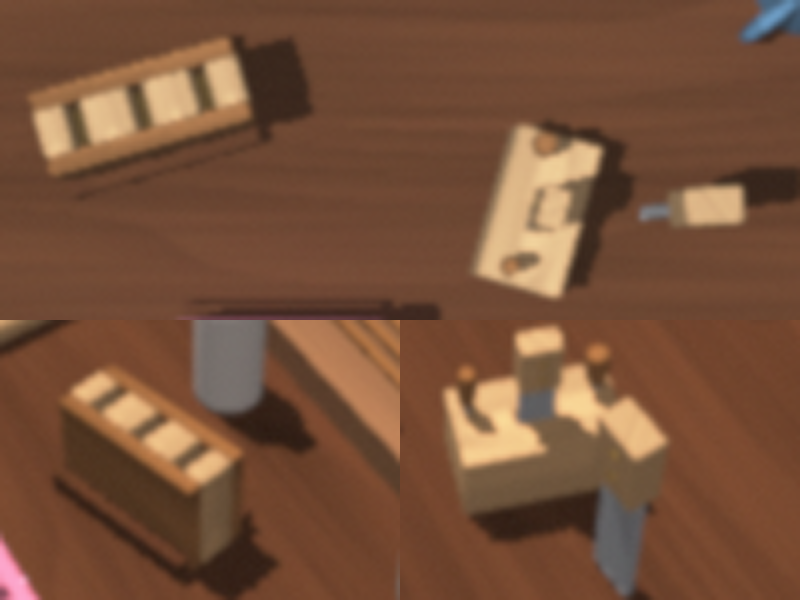

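The crop confirms it. The small feeler stands in the stand pocket (top ≈(333,227), side ≈(305,261)), with awl and chisel at the stand's ends. The larger look-alike stands loose at top (371,226). The wooden frame has three slots at about top (214,206), (230,202) and (246,197). Next I'll measure by masks.

```bash
cat > h.py <<'E'
import cv2,numpy as np
from rig import robot
def cam(n):
    c=robot.camera_info(n);R=cv2.Rodrigues(np.array(c["rvec"]))[0];K=np.array([[c["fx"],0,c["cx"]],[0,c["fy"],c["cy"]],[0,0,1]])
    return K,R,np.array(c["tvec"])
def plane(n,uv,z):
    K,R,t=cam(n);uv=np.atleast_2d(uv);d=(R.T@np.linalg.solve(K,np.c_[uv,np.ones(len(uv))].T)).T;o=-R.T@t
    return o+d*((z-o[2])/d[:,2])[:,None]
def proj(n,X):
    K,R,t=cam(n);return cv2.projectPoints(np.atleast_2d(X).astype(float),R,t,K,None)[0][:,0]
def tri(a,b):
    P=[K@np.c_[R,t] for K,R,t in(cam("top"),cam("side"))]
    X=cv2.triangulatePoints(P[0],P[1],np.float64(a).reshape(2,1),np.float64(b).reshape(2,1));return (X[:3]/X[3]).ravel()
def rot(yaw): # tool down, tool y along world angle yaw+90deg (thing's y)
    y=np.array([-np.sin(yaw),np.cos(yaw),0]);z=np.array([0,0,-1.]);return np.c_[np.cross(y,z),y,z]
E
python3 - <<'E'
from h import *
fr={"top":[(203,199.5),(254,184.5),(258,205),(208,219)],"side":[(256,189),(268,181.5),(301,204.5),(287,213.5)]}
for n in fr:
    im=cv2.imread(f"pics/{n}0.png");g=cv2.cvtColor(im,cv2.COLOR_BGR2GRAY)
    m=np.zeros(g.shape,np.uint8);poly=np.array(fr[n]);c0=poly.mean(0)
    cv2.fillPoly(m,[np.int32(np.round(c0+(poly-c0)*.85))],255)
    m4=cv2.resize(m,None,fx=4,fy=4);g4=cv2.resize(g,None,fx=4,fy=4,interpolation=cv2.INTER_CUBIC)
    d=((g4<95)&(m4>0)).astype(np.uint8)
    k,_,st,ce=cv2.connectedComponentsWithStats(d)
    W=plane(n,fr[n],.09);print(n,"corners",W[:,:2].round(4).tolist(),"c",W.mean(0)[:2].round(4))
    for i in range(1,k):
        if st[i,4]>40:
            uv=(ce[i]+.5)/4-.5; print("slot",st[i,4],uv.round(2),plane(n,uv,.09)[0].round(4))
X=tri((333,226.75),(305,260.75));print("handle top",X,plane("top",(333,226.75),.139),plane("side",(305,260.75),.139))
# stand top corners from the crop
st=np.array([(517,125),(604,148),(562,297),(474,272)])/4+[195,175]
print("stand",plane("top",st,.06).round(4).tolist())
ax=plane("top",np.array([(545,143),(512,262)])/4+[195,175],.101);print("awl/chisel",ax.round(4).tolist())
print("other",plane("top",np.array([(655,212),(715,205)])/4+[195,175],[.0]).round(3).tolist())
E
```

```text
top corners [[0.5649, 0.222], [0.6073, 0.0816], [0.5504, 0.0701], [0.5111, 0.2074]] c [0.5585 0.1453]
slot 434 [244.77 196.1 ] [0.5749 0.1068 0.09  ]
slot 450 [229.2  200.65] [0.5621 0.1497 0.09  ]
slot 460 [213.54 205.31] [0.549  0.1927 0.09  ]
slot 230 [247.32 207.52] [0.5433 0.0995 0.09  ]
side corners [[0.5154, 0.2076], [0.5642, 0.2204], [0.6036, 0.08], [0.5488, 0.068]] c [0.558 0.144]
slot 88 [268.28 188.13] [0.5508 0.1923 0.09  ]
slot 132 [277.84 195.48] [0.5613 0.1484 0.09  ]
slot 163 [288.03 202.9 ] [0.5729 0.105  0.09  ]
handle top [ 0.48992926 -0.13112522  0.13227192] [[ 0.49002185 -0.13035683  0.139     ]] [[ 0.48680025 -0.13511546  0.139     ]]
stand [[0.5501, -0.1165, 0.06], [0.5341, -0.1781, 0.06], [0.4289, -0.1478, 0.06], [0.4462, -0.0859, 0.06]]
awl/chisel [[0.5348, -0.1309, 0.101], [0.4535, -0.108, 0.101]]
other [[0.49, -0.225, 0.0], [0.496, -0.27, 0.0]]
```

```bash
python3 - <<'E'
from h import *
print("other top",tri((373.75,226.25),(326.75,281)))
R=rot(-.283)
p=np.array([.490,-.131,0])
print(robot.ik(p+[0,0,.118],R),robot.ik([.559,.147,.15],rot(.293)))
robot.gripper_to(.05)
robot.move_ptp(p+[0,0,.20],R)
for n in("side","top"): cv2.imwrite(f"pics/{n}1.png",robot.grab_frame(n)[:,:,::-1])
s=robot.get_state();print(s["time"],s["ee_pos"],s["opening"],s["force"])
t=cv2.imread("pics/top1.png")[190:260,290:390];s=cv2.imread("pics/side1.png")[225:325,250:370]
cv2.imwrite("pics/c1.png",np.hstack([cv2.resize(t,(400,280)),cv2.resize(s,(400,333))[:280]]))
E
```

```text
other top [ 0.48915917 -0.22974401  0.17320627]
[-0.42766816  0.44623685  0.77501438  2.01803357 -0.41792452  0.83911255
  1.87220211] [-0.48694472  0.42208805  0.22382298  1.8093744  -0.1143091   0.92264497
  1.65080167]
3.8417 [ 0.49019312 -0.13054204  0.19997181] 0.049864501251781275 [0.10549754 0.3538382  0.60829195]
```

View pics/c1.png

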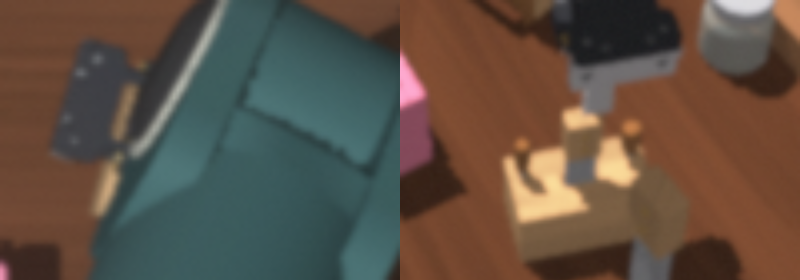

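The side crop shows the open fingers directly above the feeler handle at about crop (580,130). The look-alike stays clear to the right, with its top at z≈0.173, below the gripper body. I'll grasp now.

```bash
python3 - <<'E'
from h import *
p=np.array([.490,-.131,0])
print(robot.move_linear(p+[0,0,.120],velocity=.08,threshold=8))
robot.gripper_to(0.0)
s=robot.get_state();print(s["time"],s["ee_pos"],s["opening"],s["force"],s["grasp_force"])
robot.move_linear(p+[0,0,.24],velocity=.08)
s=robot.get_state();print(s["time"],s["ee_pos"],s["opening"],s["force"],s["grasp_force"])
robot.move_ptp([.559,.1467,.24],rot(.293))
robot.move_linear([.559,.1467,.210],velocity=.05)
robot.pause(.3)
for n in("side","top"): cv2.imwrite(f"pics/{n}2.png",robot.grab_frame(n)[:,:,::-1])
s=robot.get_state();print(s["time"],s["ee_pos"],s["opening"],s["force"],s["grasp_force"])
print(proj("side",[.559,.1467,.103]),proj("top",[.559,.1467,.103]))
t=cv2.imread("pics/top2.png")[170:240,180:280];s=cv2.imread("pics/side2.png")[130:230,230:330]
cv2.imwrite("pics/c2.png",np.hstack([cv2.resize(t,(300,210)),cv2.resize(s,(500,500))[:210] if 0 else cv2.resize(s[30:],(500,350))[:210]]) if 0 else cv2.resize(s,(600,600),interpolation=cv2.INTER_CUBIC))
E
```

```text
False
5.5917 [ 0.4900564  -0.13093743  0.12003672] 0.017639426660175615 [0.92259721 0.86341639 0.90321299] 30.000084936618805
7.2417 [ 0.48986717 -0.1309692   0.23966319] 0.01778823891496439 [-0.55286316  0.44822458 -1.02851275] 29.998997747898102
9.4917 [0.55902492 0.14672295 0.21009334] 0.017871212779818593 [-1.10622419 -0.18084217 -1.11147417] 29.99903529882431
[[277.36145499 192.99469068]] [[229.82709069 201.38057416]]
```

View pics/c2.png

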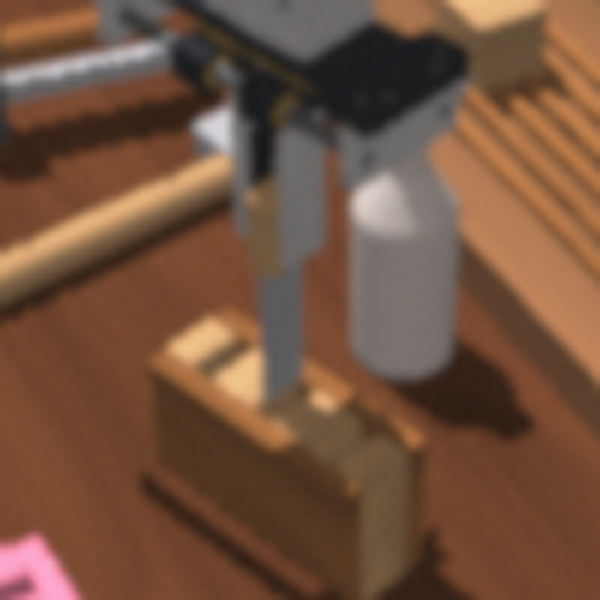

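The feeler is held upright with its tip just above the middle channel (side pixel ≈(277,197)). I'll probe the middle channel gently.

```bash
cat >> h.py <<'E'
YAW=.293; FX=np.array([np.cos(YAW),np.sin(YAW),0]); FY=np.array([-np.sin(YAW),np.cos(YAW),0])
def st(n=3):
    F=[]
    for _ in range(n): robot.pause(.02); F.append(robot.get_state()["force"])
    s=robot.get_state();F=np.mean(F,0);return s,np.array([F@FX,F@FY,F[2]])
def show(tag=""):
    s,f=st();print(tag,round(s["time"],1),"tip",(s["ee_pos"]-[.559,.1467,.110])@np.c_[FX,FY,[0,0,1]].round(4),"f",f.round(2),flush=True);return s,f
def to(x,y,tipz,v=.03,th=None): # frame-relative about assumed centre
    return robot.move_linear(np.array([.559,.1467,.110+tipz])+x*FX+y*FY,velocity=v,threshold=th)
E
python3 - <<'E'
from h import *
np.set_printoptions(precision=4,suppress=True)
show("hover")
h=to(0,0,.078,.015,2.5); print(h); show("down")
E
```

```text
hover 9.5 tip [0.     0.     0.1001] f [-0.12  0.18 -0.69]
False
down 11.2 tip [ 0.     -0.      0.0781] f [-0.53 -0.25 -0.7 ]
```

```bash
python3 - <<'E'
from h import *
np.set_printoptions(precision=4,suppress=True)
print(to(0,-.006,.078,.006,2)); show("-y")
print(to(0,.006,.078,.006,2)); show("+y")
E
```

```text
True
-y 11.6 tip [-0.0003 -0.0003  0.0775] f [ 0.14  0.5  -0.64]
True
+y 12.3 tip [-0.0005  0.0029  0.0773] f [ 0.69 -1.08 -0.59]
```

```bash
python3 - <<'E'
from h import *
np.set_printoptions(precision=4,suppress=True)
to(0,.0000,.077,.02); robot.pause(.2); show("start")
h=to(0,.0000,.043,.008,3.5); print(h); show("down")
E
```

```text
start 12.9 tip [-0.     0.     0.077] f [ 0.16 -0.53 -0.86]
True
down 16.0 tip [ 0.0001 -0.0002  0.0481] f [ 0.33 -0.33  4.67]
```

```bash
python3 - <<'E'
from h import *
np.set_printoptions(precision=4,suppress=True)
z=.0480
for i in range(10):
    z-=.0003; to(0,0,z,.004); s,f=show()
    if f[2]+.8>10.3: break
E
```

```text
16.3 tip [ 0.0002 -0.0001  0.0478] f [ 0.93 -1.07  5.39]
 16.6 tip [ 0.0001 -0.0001  0.0475] f [ 1.43 -1.36  4.57]
 16.9 tip [ 0.0002 -0.0002  0.0473] f [ 0.73 -1.06  6.01]
 17.2 tip [ 0.0002 -0.0001  0.047 ] f [ 0.06 -0.52  6.46]
 17.5 tip [ 0.0002 -0.0001  0.0468] f [ 0.2  -0.93  7.11]
 17.8 tip [ 0.0002 -0.0001  0.0465] f [-0.71 -0.72  8.24]
 18.1 tip [ 0.0003 -0.0001  0.0463] f [-0.47 -0.69  8.17]
 18.4 tip [ 0.0003 -0.0001  0.046 ] f [-0.89 -0.47  9.15]
 18.7 tip [ 0.0003 -0.0001  0.0458] f [-0.45 -0.38 10.23]
```

Drag has risen steadily to ~11 N, so this is the good channel. I'll release, retreat and look.

```bash
python3 - <<'E'
from h import *
np.set_printoptions(precision=4,suppress=True)
show("before"); robot.gripper_to(.05); show("open")
p=robot.get_state()["ee_pos"]; robot.move_linear([p[0],p[1],.28],velocity=.08); show("up")
robot.pause(.3)
for n in("side","top"): cv2.imwrite(f"pics/{n}3.png",robot.grab_frame(n)[:,:,::-1])
s=cv2.imread("pics/side3.png")[130:230,230:330]
cv2.imwrite("pics/c3.png",cv2.resize(s,(600,600),interpolation=cv2.INTER_CUBIC))
print("expected handle top px",proj("side",[.559,.1467,.0458+.129]))
E
```

```text
before 18.8 tip [ 0.0004 -0.0001  0.0458] f [-0.46 -0.66 10.31]
open 19.5 tip [-0.      0.      0.0453] f [ 0.15 -0.49  0.33]
up 21.3 tip [-0.0002  0.      0.1696] f [ 0.37  0.13 -0.09]
expected handle top px [[276.868  175.0625]]
```

View pics/c3.png

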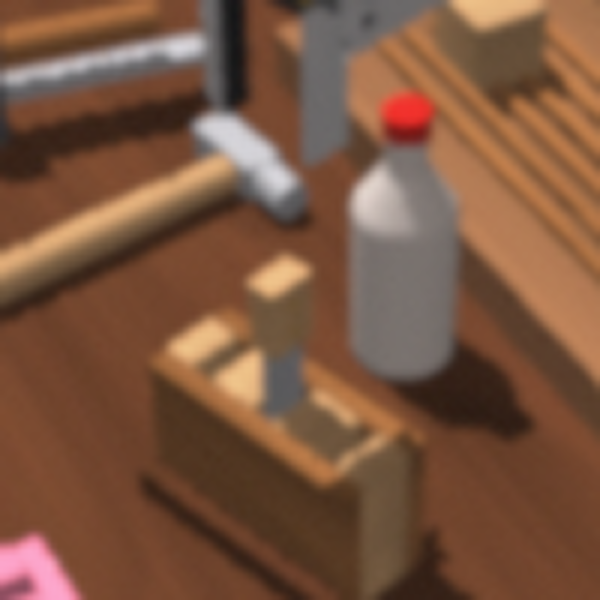

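The feeler stands upright in the middle channel. Its handle top is at side pixel (276.8,176) against an expected (276.9,175), and the gripper is clear. Handing in.

```bash
python3 -c "
from rig import robot
print(robot.sign_off(), robot.get_state()['time'])"
```

```text
the job is handed in; nothing more can be done
the job is handed in; nothing more can be done
```

I left the feeler standing upright and released in the middle channel, about 44 mm down with about 11 N of drag, and handed the job in; no verdict came back. The drag rose steadily past the worn channels' 2.5 N limit, so I did not probe the other two.

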